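Open the humidifier's filler for topping up

ROBOT

A 6-joint arm with a two-finger parallel gripper is mounted at the origin on the work surface. World frame = base frame: x ahead of the robot, y to its left, z up, the work surface at z = 0. Lengths are in m, angles in rad, forces in N, time in s.
With the tool pointing down it reaches from about 0.35 to 0.85 m from the base axis. Payload 8.1 kg.
Tool frame: the origin (TCP) lies at the very end of the fingers, on their centre line; the grasp point (between the pads) lies 19 mm behind it; z points along the fingers, y is the line along which they close (so a half turn about z gives the same grasp; the last joint's range is limited). The gripper opens to 93 mm and grips with 3 to 60 N. Pads are 15 mm wide; open, the fingers measure 128 mm over their backs; the gripper's body (75 mm by 188 mm) begins 65 mm behind the grasp point.
Start: joints at [1.171, 0.13, 1.488, -0, 1.523, -0.085], TCP at [0.186, 0.571, 0.19] pointing down, gripper open.
Joint ranges: [-2.96, 2.96], [-0.89, 2.26], [0.02, 2.5], [-1.34, 4.48], [0, 2.73], [-2.66, 2.66]. Speed limits (rad/s): [2.39, 2.39, 2.79, 3.14, 3.14, 3.14].

INTERFACE

Orientations are given as a unit quaternion [x, y, z, w].
In Python, from bench import arm, imaging gives the robot as it stands.
- The arm moves only by the tool arm_command, never from a script. Its argument "increments" is a list of rows, each an object with "dp": the shift along the tool's x, y, z in mm, a list of three; "turn": the turn, a rotation vector about the tool's x, y, z in degrees, a list of three; "claw": the finger opening in mm, from 0 to 93. In form: [{"dp": [x, y, z], "turn": [ax, ay, az], "claw": claw}, ...]. A call has 1 to 8 rows; each row shifts and turns the commanded pose from where the row before left it, along the tool's axes as they then stand; what a row does not reach is not made up. A row lasts 1/12 s, in which the tool goes at most 41.7 mm and 7.16 degrees, less where a joint would pass 70% of its speed; a pose out of reach is approached as far as the arm can. A call is refused whole if a number of a shift passes 41.7 or a number of a turn 7.16, either way. A call with a gripper value outside its range is refused whole. The fingers move at their own pace and stop on an object; the grip force is fixed at half the most. Time passes only in rows, so rows that do not move let the fingers close. It gives the time, the measured TCP pose, the force, the opening and the grip force at its end, in the units of the state.
- arm.get_obs(): the state, without advancing time (a new reading comes with each control period).
- imaging.grab_frame(name): name is "scene" or "top" or "wrist"; returns a dict with "frame" (420x560x3 uint8, blue, green, red), "intrinsics" (3x3 intrinsics, pixels), "T" (4x4, takes a point from camera to world coordinates). Camera axes: x right, y down, z forward; pixel columns grow to the right and rows downward; lengths in m; the calibration is good to about 2 mm. A picture is of the moment at which its call begins. There is no depth.
- arm.hand_in(): hands the job in; it is judged then, once.
The state is a dict: "clock": time; "joint_pos": joint angles; "joint_vel": joint speeds; "joint_efforts": joint torques, N m; "tool_pos": TCP position; "tool_rot": TCP orientation; "wrist_force": force on the tool from outside, world axes, zero at the start; "wrist_torque": the same for the moment, N m; "grip_width": opening from 0.0 (shut) to 1.0 (fully open); "grip_force": force on a finger pad.
Only numpy, scipy, OpenCV 4.12 (cv2) and the standard library are available. Lean on these libraries where they do the work, as an engineer would, in place of code of your own. Each camera call takes 0.05 s, during which the arm holds its last target. There are 200 camera calls.

TASK

The humidifier is due for topping up: open its filler and put the cap aside. Flip the yellow tab up and unscrew the blue cap by it, gently and by feel, until the thread lets go: do not wrench it against its stop, do not pull while it still holds, and do not lean on the humidifier. Then lift the cap out and set it down, not drop it, upright in the free part of the shallow tray, wholly inside its rim, and leave everything else where it is.

Things in the scene. Friction and masses are not known exactly. Their poses are not given: they have to be found in the camera images.
- unit: the humidifier: a white bench box, fixed, 240 mm deep (its x) x 260 mm wide (its y) x 105 mm high. Origin: centre of its underside; x points to its back, the control panel is on its -x side. Its top also carries a grey sensor gland (32 mm across, 16 mm high, at x 85, y -90 mm) and the sample pot
- unit_port (a point): centre of the mouth of the humidifier's black filler neck, level with its rim, 115 mm above the bench. The neck is a ring, 76 mm outer and 64 mm inner diameter, that stands 10 mm above the box's top. Thread: quarter-turn, rising about 1.6 mm per rad; its clocking in the neck is unmarked and differs from start to start. A sprung seal at its bottom pushes the cap up (5 to 7 N when closed)
- cap: the filler cap (90 to 160 g): a blue disc, 58 mm across, 8 mm thick, standing 4 mm proud of the neck, on a white plug, 38 mm across, reaching 22 mm below the disc, with two thread lugs (57 mm over them). Origin: centre of the plug's underside; z up along the screw axis; disc top at z = 30 mm. The tab's hinge pin lies along the cap's y at z = 35.5 mm, x = 0; the folded tab points along +x
- cap_top (a point): centre of the top of the cap's disc. It unscrews anticlockwise from above, stiffly (about 0.15 N m). After 0.2 to 1.3 rad the lugs reach a gap 0.16 rad wide, where alone the cap lifts freely (the seal helps it up by some mm); at the gap's far end (0.4 to 1.5 rad) a hard stop, felt as a sharp rise in torque. Elsewhere the thread holds it. Raised 31 mm it is clear of the neck
- cap_tab (a joint): the cap's yellow flip-up tab, rad: 0 folded flat, 1.57 upright on the cap's axis, 1.6 its end stop. Its hinge rubs (0.03 N m), so it stays where left. 30 mm wide (along the hinge), 8 mm thick, reaching 50 mm from the hinge pin; folded, its end overhangs the neck by 12 mm with 15 mm of free room over the box's top, and its sides can be pinched there from above
- tab_lip (a point): a point in the tab, 43 mm from the hinge pin, mid width and mid thickness, near the free end. Its x points along the tab away from the hinge, y along the hinge, z out of the tab's face that is up when folded
- tray: a shallow aluminium tray with a pale green liner, 170 mm (its x) x 260 mm (its y), walls 3 mm thick and 14 mm high, floor 3 mm thick, fixed. Origin: centre of its underside
- tray_free (a point): centre of the free half of the tray, on its floor, 52 mm from the tray's centre along its +y; the petri dish lies in the other half
- dish: a closed clear petri dish, 88 mm across, 15 mm high, lying in the -y half of the tray; a bystander. Origin: centre of its underside
- pot: a white sample pot with red lid, 44 mm across, 48 mm high, standing on the humidifier's top near its back left corner; a bystander. Origin: centre of its underside
- wash_a: a white wash bottle with blue cap and spout, 66 mm across, about 200 mm high; a bystander. Origin: centre of its underside
- wash_b: a white wash bottle with white cap and spout, 66 mm across, about 200 mm high; a bystander. Origin: centre of its underside
- tipbox: a green pipette-tip box with clear lid, 85 x 120 x 60 mm; a bystander. Origin: centre of its underside
- beaker: a glass beaker, 72 mm across, 85 mm high; a bystander. Origin: centre of its underside
Mind the look-alikes: they are no part of the job. There is more than one size of the cap; the job needs the largest.

How it is judged:
By the outcome, as a careful person would: the job done as asked, in the order asked, and still so for the second after the job is handed in, with the robot touching nothing.
It also fails if it takes over 72 s, if anything falls off the work surface, if the arm or the gripper's body presses on something with over 40 N, if the wrist force passes 120 N, or if a joint passes its speed limit or range.

## Working session

There is one attempt and no reset: what is moved stays moved. The work goes in short steps, Python scripts to look and compute and a tool call to move; the robot and the scene stay as the last step left them, time stands still between calls to the robot, and variables do not carry over. Pictures are saved under pics/ and viewed, at most 10 in all, crops included, and the job is handed in when it is done.

Besides the shell and the picture viewer there is one more tool, called after "Emit:" as name([rows], argument=value, ...), one row to a line, values as JSON. arm_command: Moves the arm, as the interface text tells. Its arguments: {"type":"object","properties":{"increments":{"type":"array","items":{"type":"object","properties":{"dp":{"type":"array","items":{"type":"number"}},"turn":{"type":"array","items":{"type":"number"}},"claw":{"type":"number"}}}}},"required":["increments"]}

```bash
mkdir -p pics; cat > h.py <<'E'
import numpy as np, cv2, json
from bench import arm, imaging
from scipy.spatial.transform import Rotation as R
def snap(n,f):
    d=imaging.grab_frame(n); cv2.imwrite(f'pics/{f}.png',d['frame']); np.savez(f'pics/{f}.npz',K=d['intrinsics'],T=d['T']); return d
def px2w(f,u,v,z):
    d=np.load(f'pics/{f}.npz'); r=d['T'][:3,:3]@np.linalg.solve(d['K'],[u,v,1]); o=d['T'][:3,3]
    return o+r*(z-o[2])/r[2]
def w2px(f,p):
    d=np.load(f'pics/{f}.npz'); c=d['T'][:3,:3].T@(np.array(p)-d['T'][:3,3]); q=d['K']@c; return q[:2]/q[2]
E
python3 - <<'E'
from h import *
a=snap('top','top0');b=snap('scene','scene0')
print(arm.get_obs())
print(a['T'],b['T'])
for n in('top0','scene0'):
    i=cv2.imread(f'pics/{n}.png'); cv2.imwrite(f'pics/{n}b.png',cv2.resize(i,(800,600),interpolation=cv2.INTER_CUBIC))
E
```

```text
{'clock': 0.1, 'joint_pos': array([ 1.17061192e+00,  1.31050404e-01,  1.48913032e+00, -3.26556584e-05,
        1.52299747e+00, -8.54118034e-02]), 'joint_vel': array([-0.00045929, -0.00162699, -0.00293176,  0.0001112 ,  0.00066837,
       -0.00042676]), 'joint_efforts': array([-6.62192383e-05, -5.61340427e+01, -4.93096697e+01,  7.69560342e-02,
        2.89392908e-02, -8.32320256e-05]), 'tool_pos': array([0.18554789, 0.5700233 , 0.18883543]), 'tool_rot': array([ 1.56736517e-01,  9.87640135e-01, -7.73436808e-04, -1.74766886e-04]), 'wrist_force': array([ 0.87610468,  0.05713432, -0.85841087]), 'wrist_torque': array([ 0.02208694, -0.01911313,  0.0147243 ]), 'grip_force': 0.0, 'grip_width': 0.9987477488508506}
[[-0.02720154 -0.99755229  0.06441664  0.42899168]
 [-0.99938548  0.02856349  0.02031707 -0.01699498]
 [-0.02210731 -0.0638244  -0.99771625  1.42087765]
 [ 0.          0.          0.          1.        ]] [[-0.02709947  0.83902906 -0.54341131  1.0949449 ]
 [ 0.99961166  0.02627528 -0.00928067  0.02058915]
 [ 0.00649154 -0.54345178 -0.83941529  0.97116991]
 [ 0.          0.          0.          1.        ]]
```

View pics/top0b.png

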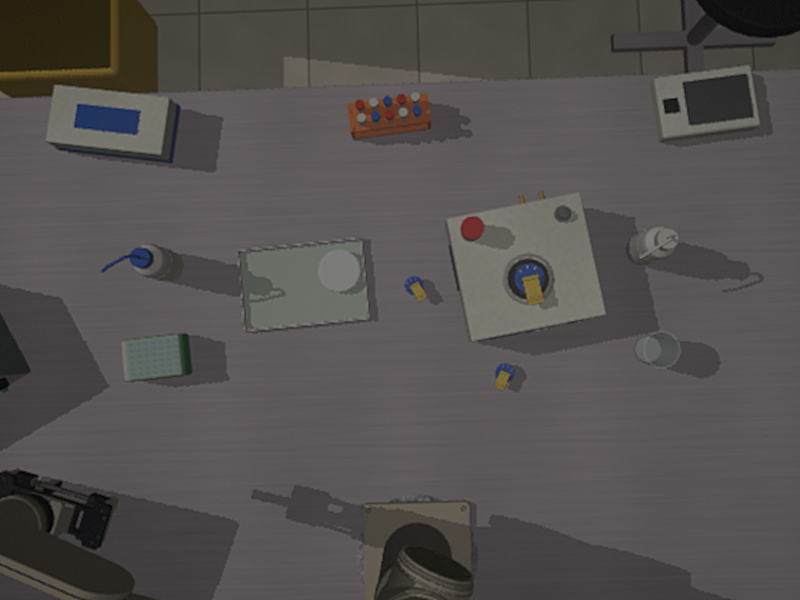

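View pics/scene0b.png

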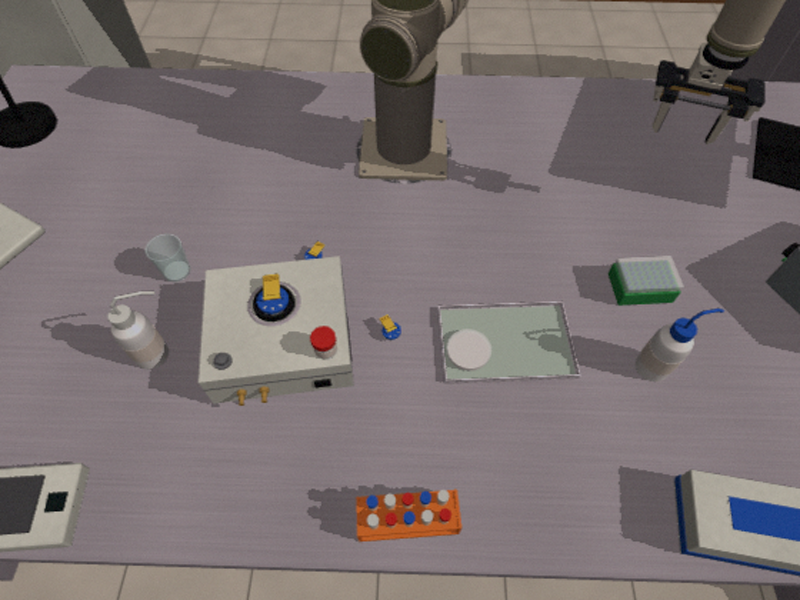

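The top view shows the unit's cap at about (530,280) of the 800-px picture, with its tab pointing toward the robot. The tray spans roughly (239,251) to (370,320), with the dish in its right half, so the free half is on the left.

```bash
python3 - <<'E'
from h import *
s=560/800
P=lambda u,v,z:px2w('top0',u*s,v*s,z).round(4)
Q=lambda u,v,z:px2w('scene0',u*s,v*s,z).round(4)
print('neck',P(529,279,.115),Q(273,302,.115))
print('tabend',P(535,303,.125),'hinge',P(529,272,.125))
for c in [(447,216),(580,193),(606,313),(473,340)]: print('unit',P(*c,.105))
tc=[P(*c,.014) for c in [(239,251),(363,240),(370,320),(246,331)]]; print('tray',tc,np.mean(tc,0))
tc=[Q(*c,.014) for c in [(438,306),(563,302),(578,376),(445,381)]]; print('trayS',tc,np.mean(tc,0))
print('pot',P(472,228,.153),'washb',P(660,240,.17),'washa',P(142,258,.17))
print(R.from_quat(arm.get_obs()['tool_rot']).as_matrix().round(3))
E
```

```text
neck [ 0.544  -0.2308  0.115 ] [ 0.5507 -0.227   0.115 ]
tabend [ 0.4975 -0.2386  0.125 ] hinge [ 0.5564 -0.2297  0.125 ]
unit [ 0.6716 -0.0794  0.105 ]
unit [ 0.7083 -0.3368  0.105 ]
unit [ 0.4757 -0.3759  0.105 ]
unit [ 0.4313 -0.1215  0.105 ]
tray [array([0.6287, 0.3489, 0.014 ]), array([0.6438, 0.0911, 0.014 ]), array([0.4781, 0.0806, 0.014 ]), array([0.4626, 0.3364, 0.014 ])] [0.5533  0.21425 0.014  ]
trayS [array([0.4856, 0.0852, 0.014 ]), array([0.4676, 0.345 , 0.014 ]), array([0.6358, 0.3514, 0.014 ]), array([0.6539, 0.097 , 0.014 ])] [0.560725 0.21965  0.014   ]
pot [ 0.6388 -0.1228  0.153 ] washb [ 0.6034 -0.4619  0.17  ] washa [0.5989 0.4886 0.17  ]
[[-0.951  0.31  -0.001]
 [ 0.31   0.951 -0.001]
 [ 0.    -0.002 -1.   ]]
```

Emit:
arm_command([
  {"dp":[-23,-27.8,-10]},
  {"dp":[-23,-27.8,-10]},
  {"dp":[-23,-27.8,-10]},
  {"dp":[-23,-27.8,-10]},
  {"dp":[-23,-27.8,-10]},
  {"dp":[-23,-27.8,-10]},
  {"dp":[-23,-27.8,-10]},
  {"dp":[-23,-27.8,-10]},
])

```text
validation failed for argument at $.in...
```

Emit:
arm_command([
  {"dp":[-23,-27.8,0]},
  {"dp":[-23,-27.8,0]},
  {"dp":[-23,-27.8,0]},
  {"dp":[-23,-27.8,0]},
  {"dp":[-23,-27.8,0]},
  {"dp":[-23,-27.8,0]},
  {"dp":[-23,-27.8,0]},
  {"dp":[-23,-27.8,0]},
])

```text
validation failed for argument at $.in...
```

Emit:
arm_command([
  {"dp":[-23,-27.8,0]},
  {"dp":[-23,-27.8,0]},
  {"dp":[-23,-27.8,0]},
  {"dp":[-23,-27.8,0]},
  {"dp":[-23,-27.8,0]},
  {"dp":[-23,-27.8,0]},
  {"dp":[-23,-27.8,0]},
  {"dp":[-23,-27.8,0]},
])

```text
validation failed for argument at $.in...
```

Emit:
arm_command([
  {"turn":[0,0,7]},
  {"turn":[0,0,7]},
  {"turn":[0,0,7]},
  {"turn":[0,0,7]},
  {"turn":[0,0,7]},
  {"turn":[0,0,7]},
  {"turn":[0,0,7]},
  {"turn":[0,0,7]},
])

```text
validation failed for argument at $.in...
```

Emit:
arm_command([
  {"turn":[0,0,7]},
  {"turn":[0,0,7]},
  {"turn":[0,0,7]},
  {"turn":[0,0,7]},
  {"turn":[0,0,7]},
  {"turn":[0,0,7]},
  {"turn":[0,0,7]},
  {"turn":[0,0,7]},
])

```text
validation failed for argument at $.in...
```

Emit:
arm_command([
  {"turn":[0,0,7]},
  {"turn":[0,0,7]},
  {"turn":[0,0,7]},
  {"turn":[0,0,7]},
  {"turn":[0,0,7]},
  {"turn":[0,0,6]},
  {},
])

```text
validation failed for argument at $.in...
```

Emit:
arm_command([
  {"dp":[-23,-27.8,-10],"turn":[0,0,0],"claw":93},
  {"dp":[-23,-27.8,-10],"turn":[0,0,0],"claw":93},
  {"dp":[-23,-27.8,-10],"turn":[0,0,0],"claw":93},
  {"dp":[-23,-27.8,-10],"turn":[0,0,0],"claw":93},
  {"dp":[-23,-27.8,-10],"turn":[0,0,0],"claw":93},
  {"dp":[-23,-27.8,-10],"turn":[0,0,0],"claw":93},
  {"dp":[-23,-27.8,-10],"turn":[0,0,0],"claw":93},
  {"dp":[-23,-27.8,-10],"turn":[0,0,0],"claw":93},
])

```text
clock: 0.77
tool_pos: [0.2918, 0.3004, 0.2698]
tool_rot: [0.157, 0.988, -0.0, -0.0]
wrist_force: [0.6, 0.4, 0.3]
grip_width: 0.999
grip_force: 0.0
```

Emit:
arm_command([
  {"dp":[-23,-27.8,0],"turn":[0,0,0],"claw":93},
  {"dp":[-23,-27.8,0],"turn":[0,0,0],"claw":93},
  {"dp":[-23,-27.8,0],"turn":[0,0,0],"claw":93},
  {"dp":[-23,-27.8,0],"turn":[0,0,0],"claw":93},
  {"dp":[-23,-27.8,0],"turn":[0,0,0],"claw":93},
  {"dp":[-23,-27.8,0],"turn":[0,0,0],"claw":93},
  {"dp":[-23,-27.8,0],"turn":[0,0,0],"claw":93},
  {"dp":[-23,-27.8,0],"turn":[0,0,0],"claw":93},
])

```text
clock: 1.43
tool_pos: [0.398, 0.0318, 0.2696]
tool_rot: [0.157, 0.988, 0.0, 0.0]
wrist_force: [0.6, 0.2, 0.6]
grip_width: 1.001
grip_force: 0.0
```

Emit:
arm_command([
  {"dp":[-23,-27.8,0],"turn":[0,0,0],"claw":93},
  {"dp":[-23,-27.8,0],"turn":[0,0,0],"claw":93},
  {"dp":[-23,-27.8,0],"turn":[0,0,0],"claw":93},
  {"dp":[-23,-27.8,0],"turn":[0,0,0],"claw":93},
  {"dp":[-23,-27.8,0],"turn":[0,0,0],"claw":93},
  {"dp":[-23,-27.8,0],"turn":[0,0,0],"claw":93},
  {"dp":[-23,-27.8,0],"turn":[0,0,0],"claw":93},
  {"dp":[-23,-27.8,0],"turn":[0,0,0],"claw":93},
])

```text
clock: 2.1
tool_pos: [0.5041, -0.2366, 0.2691]
tool_rot: [0.157, 0.988, 0.0, -0.0]
wrist_force: [0.0, 1.0, 0.3]
grip_width: 0.999
grip_force: 0.0
```

Emit:
arm_command([
  {"dp":[0,0,0],"turn":[0,0,7],"claw":93},
  {"dp":[0,0,0],"turn":[0,0,7],"claw":93},
  {"dp":[0,0,0],"turn":[0,0,7],"claw":93},
  {"dp":[0,0,0],"turn":[0,0,7],"claw":93},
  {"dp":[0,0,0],"turn":[0,0,7],"claw":93},
  {"dp":[0,0,0],"turn":[0,0,7],"claw":93},
  {"dp":[0,0,0],"turn":[0,0,7],"claw":93},
  {"dp":[0,0,0],"turn":[0,0,7],"claw":93},
])

```text
clock: 2.77
tool_pos: [0.5038, -0.2347, 0.2692]
tool_rot: [0.605, 0.797, -0.0, -0.001]
wrist_force: [-0.2, -0.1, -0.5]
grip_width: 1.003
grip_force: 0.0
```

Emit:
arm_command([
  {"dp":[0,0,0],"turn":[0,0,7],"claw":60},
  {"dp":[0,0,0],"turn":[0,0,7],"claw":60},
  {"dp":[0,0,0],"turn":[0,0,7],"claw":60},
  {"dp":[0,0,0],"turn":[0,0,7],"claw":60},
  {"dp":[0,0,0],"turn":[0,0,7],"claw":60},
  {"dp":[0,0,0],"turn":[0,0,7],"claw":60},
  {"dp":[0,0,0],"turn":[0,0,7],"claw":60},
  {"dp":[0,0,0],"turn":[0,0,7],"claw":60},
])

```text
clock: 3.43
tool_pos: [0.5038, -0.2346, 0.2692]
tool_rot: [0.908, 0.42, -0.0, -0.0]
wrist_force: [-0.3, -0.2, -0.4]
grip_width: 0.648
grip_force: 0.0
```

Emit:
arm_command([
  {"dp":[0,0,0],"turn":[0,0,7],"claw":60},
  {"dp":[0,0,0],"turn":[0,0,7],"claw":60},
  {"dp":[0,0,0],"turn":[0,0,7],"claw":60},
  {"dp":[0,0,0],"turn":[0,0,7],"claw":60},
  {"dp":[0,0,0],"turn":[0,0,7],"claw":60},
  {"dp":[0,0,0],"turn":[0,0,6],"claw":60},
  {"dp":[0,0,0],"turn":[0,0,0],"claw":60},
  {"dp":[0,0,0],"turn":[0,0,0],"claw":60},
])

```text
clock: 4.1
tool_pos: [0.5039, -0.2347, 0.2693]
tool_rot: [0.997, 0.08, -0.0, -0.0]
wrist_force: [0.4, 0.2, 0.6]
grip_width: 0.644
grip_force: 0.0
```

```bash
python3 - <<'E'
from h import *
d=snap('wrist','w1');o=arm.get_obs()
print(o['clock'],o['tool_pos'],R.from_quat(o['tool_rot']).as_matrix().round(3),o['wrist_force'],o['wrist_torque'],d['T'],o['joint_pos'])
cv2.imwrite('pics/w1b.png',cv2.resize(d['frame'],(800,600),interpolation=cv2.INTER_CUBIC))
E
```

```text
4.15 [ 0.5038994  -0.23470555  0.26940061] [[ 0.987  0.16  -0.001]
 [ 0.16  -0.987  0.   ]
 [-0.    -0.    -1.   ]] [0.19047893 0.5334641  0.37980914] [ 0.02995155  0.1118731  -0.01476229] [[ 1.57787926e-01 -9.44613964e-01 -2.87762799e-01  5.84201632e-01]
 [-9.87473017e-01 -1.50909432e-01 -4.60801837e-02 -2.21675899e-01]
 [ 1.01864303e-04  2.91428896e-01 -9.56592488e-01  4.64098694e-01]
 [ 0.00000000e+00  0.00000000e+00  0.00000000e+00  1.00000000e+00]] [-5.28130024e-01 -7.94772251e-03  1.48841875e+00 -6.50131548e-06
  1.66173901e+00  8.82366648e-01]
```

View pics/w1b.png

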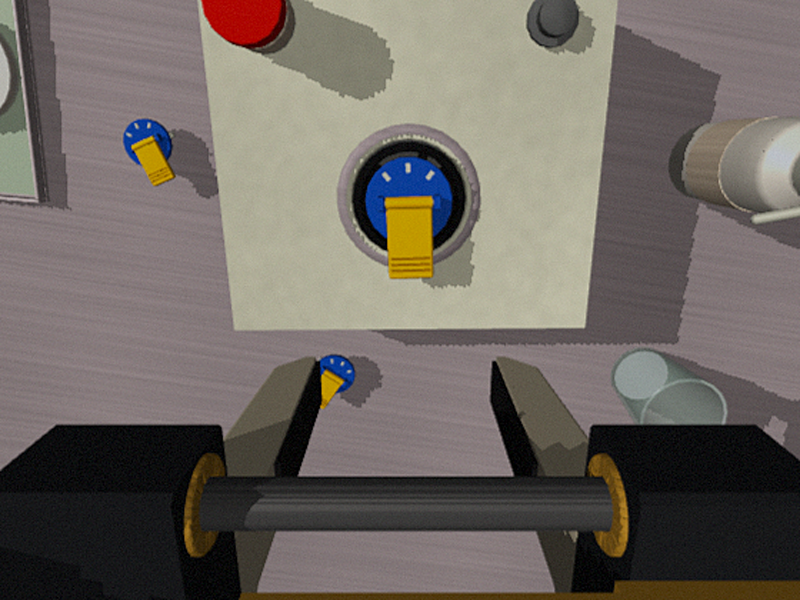

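The wrist view shows the tab from hinge (409,200) to end (410,277), sides at x 387 and 433, almost straight along the image columns.

```bash
python3 - <<'E'
from h import *
s=.7
P=lambda u,v,z:px2w('w1',u*s,v*s,z).round(4)
end=(P(388,278,.1285)+P(433,278,.1285))/2; hi=(P(387,204,.1285)+P(433,203,.1285))/2
print('end',end,'width',np.linalg.norm(P(388,271,.1285)-P(433,271,.1285)),'hinge-ish',hi,'len',np.linalg.norm(end-hi))
d=end-hi;print(np.degrees(np.arctan2(d[1],d[0])))
print('hinge line dir',P(433,278,.1285)-P(388,278,.1285))
n=P(409,200,.115);print('neck',n, 'disc',P(408,200,.119))
o=arm.get_obs();M=R.from_quat(o['tool_rot']).as_matrix()
e=np.array([np.cos(np.radians(-171)),np.sin(np.radians(-171)),0])
for p in (end-0.007*d/np.linalg.norm(d), n+.043*d/np.linalg.norm(d)):
    print(p,(M.T@(np.r_[p[:2],.1245]-o['tool_pos'])*1e3).round(1))
E
```

```text
end [ 0.497  -0.2391  0.1285] width 0.030184101775603645 hinge-ish [ 0.54595 -0.2308   0.1285 ] len 0.04964869081859051
-170.37641526222023
hinge line dir [ 0.0048 -0.0298  0.    ]
neck [ 0.5466 -0.2301  0.115 ] disc [ 0.5469 -0.2294  0.119 ]
[ 0.50390149 -0.23792978  0.1285    ] [ -0.4   3.2 144.9]
[ 0.50420513 -0.23728851  0.115     ] [ -0.    2.7 144.9]
```

Emit:
arm_command([
  {"dp":[-3,3,35],"turn":[0,0,0],"claw":60},
  {"dp":[0,0,35],"turn":[0,0,0],"claw":50},
  {"dp":[0,0,35],"turn":[0,0,0],"claw":50},
  {"dp":[0,0,25],"turn":[0,0,0],"claw":50},
  {"dp":[0,0,15],"turn":[0,0,0],"claw":50},
  {"dp":[0,0,11],"turn":[0,0,0],"claw":50},
  {"dp":[0,0,0],"turn":[0,0,0],"claw":50},
  {"dp":[0,0,0],"turn":[0,0,0],"claw":50},
])

```text
clock: 4.82
tool_pos: [0.5016, -0.2382, 0.1139]
tool_rot: [0.997, 0.079, -0.0, -0.0]
wrist_force: [-0.0, 0.6, 0.1]
grip_width: 0.533
grip_force: 0.0
```

Emit:
arm_command([
  {"dp":[0,0,0],"turn":[0,0,0],"claw":34},
  {"dp":[0,0,0],"turn":[0,0,0],"claw":34},
  {"dp":[0,0,0],"turn":[0,0,0],"claw":28},
  {"dp":[0,0,0],"turn":[0,0,0],"claw":28},
  {"dp":[0,0,0],"turn":[0,0,0],"claw":28},
])

```text
clock: 5.23
tool_pos: [0.5019, -0.2384, 0.1144]
tool_rot: [0.997, 0.078, 0.0, 0.0]
wrist_force: [-0.5, 0.1, 0.1]
grip_width: 0.308
grip_force: 0.0
```

```bash
python3 - <<'E'
from h import *
o=arm.get_obs();print(o['tool_pos'],o['wrist_force'],o['wrist_torque'],o['grip_width'],o['grip_force'])
E
```

```text
[ 0.50191387 -0.23844076  0.11440194] [-0.50724521  0.074637    0.07905656] [-0.0666305   0.15555725 -0.0025616 ] 0.3082623227662192 0.0
```

Emit:
arm_command([
  {"dp":[0,0,0],"turn":[0,0,0],"claw":22},
  {"dp":[0,0,0],"turn":[0,0,0],"claw":22},
  {"dp":[0,0,0],"turn":[0,0,0],"claw":22},
])

```text
clock: 5.48
tool_pos: [0.5015, -0.2382, 0.1137]
tool_rot: [0.997, 0.078, -0.0, -0.0]
wrist_force: [0.8, -0.3, 0.2]
grip_width: 0.24
grip_force: 0.0
```

```bash
python3 - <<'E'
from h import *
d=snap('wrist','w2')
cv2.imwrite('pics/w2b.png',cv2.resize(d['frame'],(800,600),interpolation=cv2.INTER_CUBIC))
o=arm.get_obs();print(o['tool_pos'],o['wrist_force'],o['wrist_torque'],o['grip_width'],o['grip_force'])
E
```

```text
[ 0.50149597 -0.23821267  0.1136837 ] [0.31084599 0.55857891 0.55142174] [-0.00914727  0.08760328  0.00771182] 0.23790964935462258 0.0
```

View pics/w2b.png

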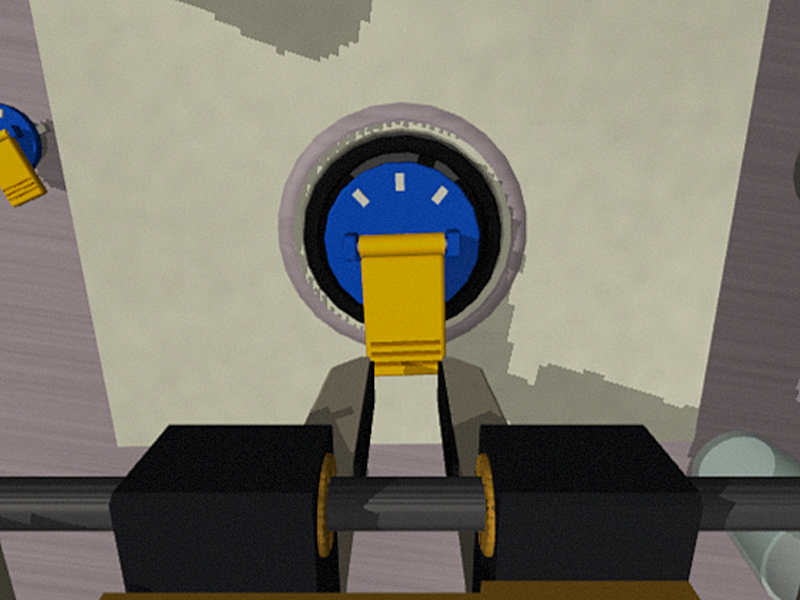

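The tab end, at about (405,375), shows in front of the fingertips (row 360 and below). The fingers closed to 22 mm without touching it, so I'm measuring again from here.

```bash
python3 - <<'E'
from h import *
s=.7
P=lambda u,v,z:px2w('w2',u*s,v*s,z).round(4)
print('tab top end',P(405,361,.1285),'bottom end',P(405,375,.1205),'width',np.linalg.norm(P(363,300,.1285)-P(443,300,.1285)),'hinge',P(402,245,.1285),'disc',P(402,240,.119),'neck',P(403,233,.115))
o=arm.get_obs();M=R.from_quat(o['tool_rot']).as_matrix();t=o['tool_pos'];print(t)
for x in(-7.5,0,7.5):
  for z in (0,-19,-40): print(x,z,[ (w2px('w2',t+M@np.array([x,y,z])*1e-3)/s).round(0) for y in(-11,11)])
E
```

```text
tab top end [ 0.5027 -0.2377  0.1285] bottom end [ 0.4932 -0.2392  0.1205] width 0.029248247810766376 hinge [ 0.5465 -0.2298  0.1285] disc [ 0.5465 -0.2297  0.119 ] neck [ 0.5485 -0.2298  0.115 ]
[ 0.50149597 -0.23821267  0.1136837 ]
-7.5 0 [array([379., 366.]), array([433., 366.])]
-7.5 -19 [array([377., 387.]), array([435., 387.])]
-7.5 -40 [array([373., 416.]), array([439., 415.])]
0 0 [array([379., 349.]), array([433., 349.])]
0 -19 [array([376., 369.]), array([435., 369.])]
0 -40 [array([373., 395.]), array([439., 395.])]
7.5 0 [array([378., 332.]), array([433., 332.])]
7.5 -19 [array([376., 350.]), array([436., 350.])]
7.5 -40 [array([372., 375.]), array([439., 375.])]
```

```bash
python3 - <<'E'
from h import *
s=.7
t=np.array([ 0.5038994,-0.23470555,0.26940061]);M=R.from_quat([.9968,.08,0,0]).as_matrix()
for x in(-7.5,0,7.5):
  for z in (0,-19): print(x,z,[ (w2px('w1',t+M@np.array([x,y,z])*1e-3)/s).round(0) for y in(-30,30)])
i=cv2.imread('pics/w2.png')[215:320,200:370]; j=cv2.imread('pics/w1.png')[235:340,150:410]
cv2.imwrite('pics/c1.png',np.vstack([cv2.resize(i,(780,None or 300),interpolation=cv2.INTER_CUBIC),cv2.resize(j,(780,300),interpolation=cv2.INTER_CUBIC)]))
E
```

```text
-7.5 0 [array([333., 366.]), array([479., 366.])]
-7.5 -19 [array([326., 387.]), array([486., 387.])]
0 0 [array([332., 349.]), array([480., 349.])]
0 -19 [array([325., 369.]), array([487., 369.])]
7.5 0 [array([331., 332.]), array([480., 331.])]
7.5 -19 [array([324., 350.]), array([488., 350.])]
```

View pics/c1.png

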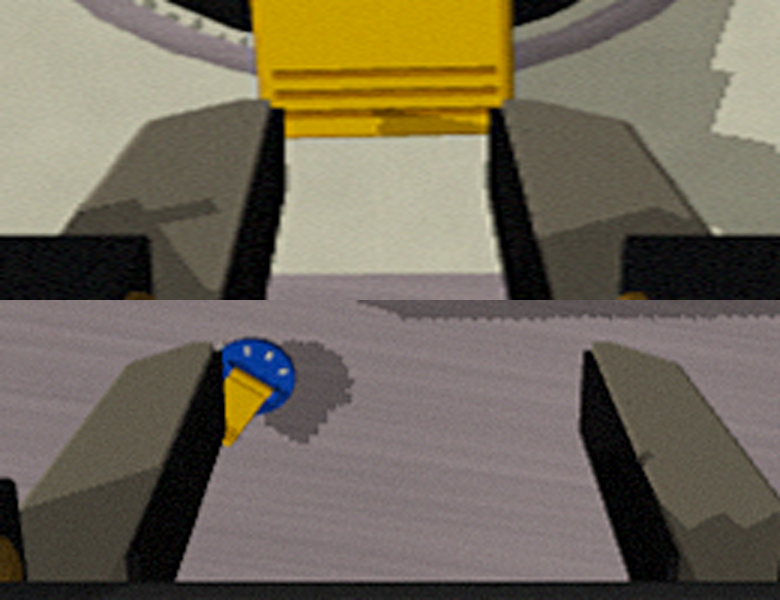

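Finger spacing and rows in both wrist pictures agree: the fingertips sit about 28 mm above the reported TCP, so they closed above the tab. I'll open, go lower and pinch again.

Emit:
arm_command([
  {"dp":[0,0,0],"turn":[0,0,0],"claw":50},
  {"dp":[0,0,0],"turn":[0,0,0],"claw":50},
  {"dp":[0,0,0],"turn":[0,0,0],"claw":50},
  {"dp":[0,0,8],"turn":[0,0,0],"claw":50},
  {"dp":[0,0,8],"turn":[0,0,0],"claw":50},
  {"dp":[0,0,6],"turn":[0,0,0],"claw":50},
  {"dp":[0,0,4],"turn":[0,0,0],"claw":50},
  {"dp":[0,0,0],"turn":[0,0,0],"claw":50},
])

```text
clock: 6.2
tool_pos: [0.5005, -0.2376, 0.0858]
tool_rot: [0.997, 0.078, -0.001, -0.001]
wrist_force: [-0.2, 0.4, -0.7]
grip_width: 0.542
grip_force: 0.0
```

Emit:
arm_command([
  {"dp":[0,0,0],"turn":[0,0,0],"claw":26},
  {"dp":[0,0,0],"turn":[0,0,0],"claw":26},
  {"dp":[0,0,0],"turn":[0,0,0],"claw":26},
  {"dp":[0,0,0],"turn":[0,0,0],"claw":26},
  {"dp":[0,0,0],"turn":[0,0,0],"claw":26},
])

```text
clock: 6.62
tool_pos: [0.5018, -0.2383, 0.0882]
tool_rot: [0.997, 0.078, 0.0, 0.0]
wrist_force: [-0.4, 0.3, 0.9]
grip_width: 0.313
grip_force: 30.0
```

```bash
python3 - <<'E'
from h import *
d=snap('wrist','w3')
cv2.imwrite('pics/w3b.png',cv2.resize(d['frame'][120:330,130:410],(800,600),interpolation=cv2.INTER_CUBIC))
o=arm.get_obs();print(o['tool_pos'],o['wrist_force'],o['wrist_torque'],o['grip_width'],o['grip_force'])
E
```

```text
[ 0.50181589 -0.23831117  0.08812065] [0.61937695 0.24211924 1.81184557] [0.09535675 0.16100662 0.10818729] 0.3207577920651466 29.95504528284073
```

View pics/w3b.png

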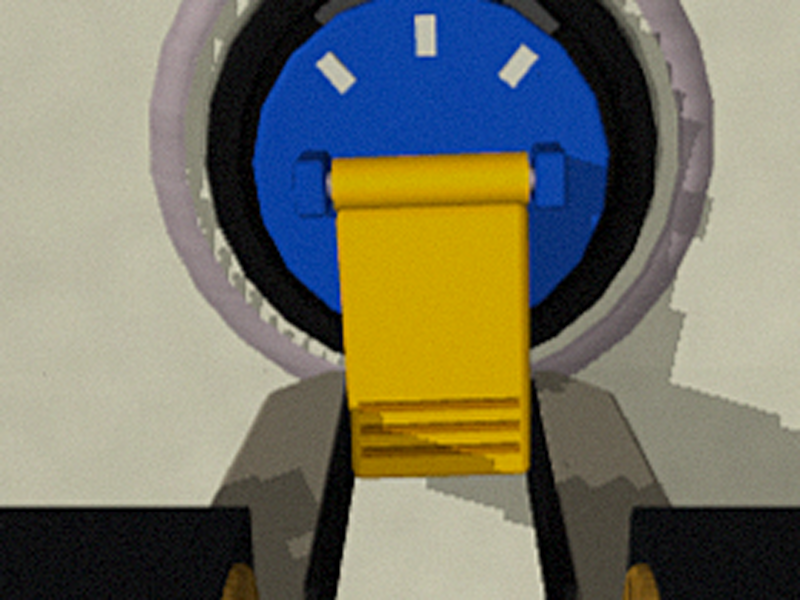

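The pads now hold the tab sides (30 N), about 45 mm from the hinge. I'll swing it up along the arc.

Emit:
arm_command([
  {"dp":[0.2,0,-4],"turn":[0,0,0],"claw":26},
  {"dp":[0.5,0,-4],"turn":[0,0,0],"claw":26},
  {"dp":[0.9,0,-4],"turn":[0,0,0],"claw":26},
  {"dp":[1.2,0,-3.7],"turn":[0,0,0],"claw":26},
  {"dp":[1.6,0,-3.7],"turn":[0,0,0],"claw":26},
  {"dp":[1.8,0,-3.6],"turn":[0,0,0],"claw":26},
  {"dp":[0,0,0],"turn":[0,0,0],"claw":26},
])

```text
clock: 7.25
tool_pos: [0.5078, -0.2371, 0.1114]
tool_rot: [0.997, 0.078, -0.0, -0.0]
wrist_force: [-3.9, 0.4, -1.2]
grip_width: 0.32
grip_force: 30.0
```

Emit:
arm_command([
  {"dp":[2.2,0,-3.4],"turn":[0,0,0],"claw":26},
  {"dp":[2.4,0,-3.2],"turn":[0,0,0],"claw":26},
  {"dp":[2.7,0,-2.9],"turn":[0,0,0],"claw":26},
  {"dp":[2.9,0,-2.7],"turn":[0,0,0],"claw":26},
  {"dp":[3.2,0,-2.4],"turn":[0,0,0],"claw":26},
  {"dp":[3.4,0,-2.2],"turn":[0,0,0],"claw":26},
  {"dp":[0,0,0],"turn":[0,0,0],"claw":26},
])

```text
clock: 7.83
tool_pos: [0.5253, -0.2344, 0.1282]
tool_rot: [0.997, 0.078, 0.001, 0.0]
wrist_force: [-3.3, 2.6, -1.4]
grip_width: 0.32
grip_force: 30.0
```

Emit:
arm_command([
  {"dp":[3.6,0,-1.8],"turn":[0,0,0],"claw":26},
  {"dp":[3.7,0,-1.6],"turn":[0,0,0],"claw":26},
  {"dp":[3.8,0,-1.2],"turn":[0,0,0],"claw":26},
  {"dp":[3.9,0,-0.9],"turn":[0,0,0],"claw":26},
  {"dp":[4,0,-0.5],"turn":[0,0,0],"claw":26},
  {"dp":[3,0,-0.1],"turn":[0,0,0],"claw":26},
  {"dp":[0,0,0],"turn":[0,0,0],"claw":26},
])

```text
clock: 8.42
tool_pos: [0.5473, -0.2313, 0.135]
tool_rot: [0.997, 0.078, 0.001, 0.0]
wrist_force: [-5.0, 1.7, 3.4]
grip_width: 0.312
grip_force: 30.0
```

```bash
python3 - <<'E'
from h import *
d=snap('wrist','w4');e=snap('scene','s4')
a=cv2.resize(d['frame'][100:300,120:400],(800,None or 300));b=cv2.resize(e['frame'][150:290,100:300],(420,294))
a=cv2.resize(d['frame'][60:340,120:400],(400,400));b=cv2.resize(e['frame'][130:290,110:270],(400,400),interpolation=cv2.INTER_CUBIC)
cv2.imwrite('pics/c4.png',np.hstack([a,b]))
o=arm.get_obs();print(o['tool_pos'],o['wrist_force'],o['wrist_torque'],o['grip_width'],o['grip_force'])
E
```

```text
[ 0.54708464 -0.23137101  0.13491281] [-4.32365671  2.79749078  1.98157959] [0.49039102 1.10045217 0.03615045] 0.3102999640062571 29.994626878760755
```

View pics/c4.png

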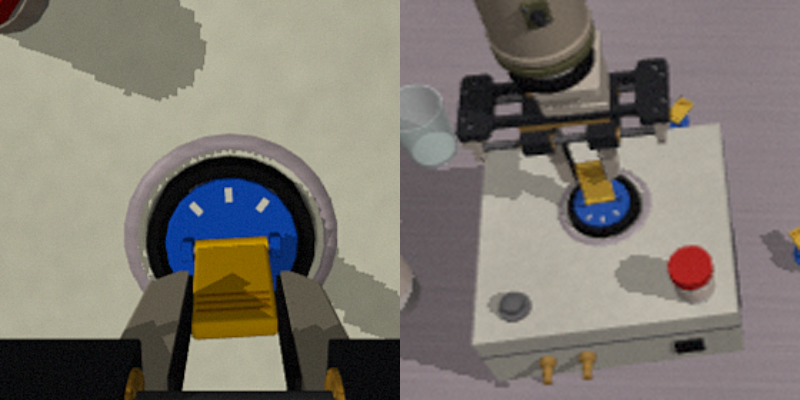

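```bash
python3 - <<'E'
from h import *
e=np.array([np.cos(np.radians(-170.5)),np.sin(np.radians(-170.5)),0]);h=np.array([.547,-.230,.1245])
for f in('w4','s4'):
  for t in(50,60,70,80,90,95):
    a=np.radians(t);print(f,t,[w2px(f,h+.05*(e*np.cos(a)+[0,0,np.sin(a)])+k*np.array([-e[0]*np.sin(a),-e[1]*np.sin(a),np.cos(a)])).round(0) for k in(-.004,.004)])
E
```

```text
w4 50 [array([282., 323.]), array([282., 318.])]
w4 60 [array([282., 318.]), array([282., 310.])]
w4 70 [array([282., 310.]), array([282., 299.])]
w4 80 [array([282., 298.]), array([282., 285.])]
w4 90 [array([282., 284.]), array([281., 269.])]
w4 95 [array([281., 276.]), array([281., 260.])]
s4 50 [array([187., 189.]), array([186., 190.])]
s4 60 [array([186., 190.]), array([186., 192.])]
s4 70 [array([186., 192.]), array([186., 193.])]
s4 80 [array([186., 194.]), array([186., 196.])]
s4 90 [array([186., 196.]), array([186., 199.])]
s4 95 [array([186., 197.]), array([186., 200.])]
```

The tab stands at about 82°. I'll push it the rest of the way, then release and regrip centred.

Emit:
arm_command([
  {"dp":[2,0,0],"turn":[0,0,0],"claw":26},
  {"dp":[2,0,0],"turn":[0,0,0],"claw":26},
  {"dp":[2,0,0],"turn":[0,0,0],"claw":26},
  {"dp":[0,0,0],"turn":[0,0,0],"claw":26},
])

```text
clock: 8.85
tool_pos: [0.5533, -0.2306, 0.1352]
tool_rot: [0.997, 0.078, 0.001, 0.001]
wrist_force: [-3.2, 2.0, 3.1]
grip_width: 0.307
grip_force: 29.9
```

```bash
python3 - <<'E'
from h import *
d=snap('wrist','w5')
o=arm.get_obs();print(o['tool_pos'],o['wrist_force'],o['wrist_torque'],o['grip_width'],o['grip_force'])
f=d['frame'];hsv=cv2.cvtColor(f,cv2.COLOR_BGR2HSV);m=cv2.inRange(hsv,(18,150,60),(35,255,255))
def st(f):
    hsv=cv2.cvtColor(f,cv2.COLOR_BGR2HSV);m=cv2.inRange(hsv,(18,150,60),(35,255,255))[:,230:340]
    r=np.where(m.sum(1)>255*20)[0];return r.min(),r.max()
print(st(cv2.imread('pics/w4.png')),st(f))
E
```

```text
[ 0.55314517 -0.23062936  0.13509524] [-4.02711101  0.94304877  4.95869392] [ 0.32246895  0.98684311 -0.05352548] 0.31333684177655063 29.918447281233966
(np.int64(227), np.int64(419)) (np.int64(236), np.int64(419))
```

```bash
python3 - <<'E'
from h import *
e=np.array([np.cos(np.radians(-170.5)),np.sin(np.radians(-170.5)),0]);h=np.array([.547,-.230,.1245])
for n in('w4','w5'):
    f=cv2.imread(f'pics/{n}.png');hsv=cv2.cvtColor(f,cv2.COLOR_BGR2HSV);m=cv2.inRange(hsv,(18,150,40),(35,255,255))[:330,250:310]
    r=np.where(m.sum(1)>255*20)[0];print(n,r.min(),r.max())
    for t in(75,80,85,90,95):
        a=np.radians(t);print(t,[w2px(n,h+.05*(e*np.cos(a)+[0,0,np.sin(a)])+k*np.array([-e[0]*np.sin(a),-e[1]*np.sin(a),np.cos(a)]))[1].round(0) for k in(-.004,.004)])
E
```

```text
w4 227 296
75 [np.float64(304.0), np.float64(293.0)]
80 [np.float64(298.0), np.float64(285.0)]
85 [np.float64(291.0), np.float64(277.0)]
90 [np.float64(284.0), np.float64(269.0)]
95 [np.float64(276.0), np.float64(260.0)]
w5 236 299
75 [np.float64(315.0), np.float64(303.0)]
80 [np.float64(309.0), np.float64(296.0)]
85 [np.float64(302.0), np.float64(288.0)]
90 [np.float64(295.0), np.float64(280.0)]
95 [np.float64(287.0), np.float64(271.0)]
```

Emit:
arm_command([
  {"dp":[1.5,0,0],"turn":[0,0,0],"claw":26},
  {"dp":[0,0,0],"turn":[0,0,0],"claw":45},
  {"dp":[0,0,0],"turn":[0,0,0],"claw":45},
  {"dp":[-4,-0.5,0],"turn":[0,0,0],"claw":45},
  {"dp":[-3.5,-0.5,5],"turn":[0,0,0],"claw":45},
  {"dp":[0,0,5],"turn":[0,0,0],"claw":45},
  {"dp":[0,0,0],"turn":[0,0,0],"claw":45},
])

```text
clock: 9.48
tool_pos: [0.5448, -0.2299, 0.1219]
tool_rot: [0.997, 0.078, -0.001, -0.001]
wrist_force: [0.3, -0.2, 0.3]
grip_width: 0.484
grip_force: 0.0
```

```bash
python3 - <<'E'
from h import *
d=snap('wrist','w6')
o=arm.get_obs();print(o['tool_pos'],o['wrist_force'],o['wrist_torque'],o['grip_width'],o['grip_force'])
e=np.array([np.cos(np.radians(-170.5)),np.sin(np.radians(-170.5)),0]);h=np.array([.547,-.230,.1245])
f=d['frame'];hsv=cv2.cvtColor(f,cv2.COLOR_BGR2HSV);m=cv2.inRange(hsv,(18,150,40),(35,255,255))[:330,230:330]
r=np.where(m.sum(1)>255*20)[0];print(r.min(),r.max()); 
for q in (r.max()-4,r.min()+8):
  c=np.where(m[q])[0]+230;print(q,c.min(),c.max())
for t in(75,80,85,90,95):
    a=np.radians(t);print(t,[w2px('w6',h+.05*(e*np.cos(a)+[0,0,np.sin(a)])+k*np.array([-e[0]*np.sin(a),-e[1]*np.sin(a),np.cos(a)]))[1].round(0) for k in(-.004,.004)])
t=o['tool_pos'];print('centreline col',w2px('w6',[t[0],t[1],.1745]),w2px('w6',[t[0],t[1],.1245]))
cv2.imwrite('pics/w6b.png',cv2.resize(f[120:330,130:410],(800,600),interpolation=cv2.INTER_CUBIC))
E
```

```text
[ 0.54505862 -0.22998622  0.12244245] [ 1.27569536  0.48725912 -0.21040429] [-0.03352104  0.1809009  -0.0489063 ] 0.48488034557257337 0.0
237 306
302 253 317
245 258 311
75 [np.float64(316.0), np.float64(303.0)]
80 [np.float64(309.0), np.float64(296.0)]
85 [np.float64(302.0), np.float64(287.0)]
90 [np.float64(294.0), np.float64(278.0)]
95 [np.float64(286.0), np.float64(268.0)]
centreline col [284.21580847 289.95801001] [284.16591998 245.61281945]
```

View pics/w6b.png

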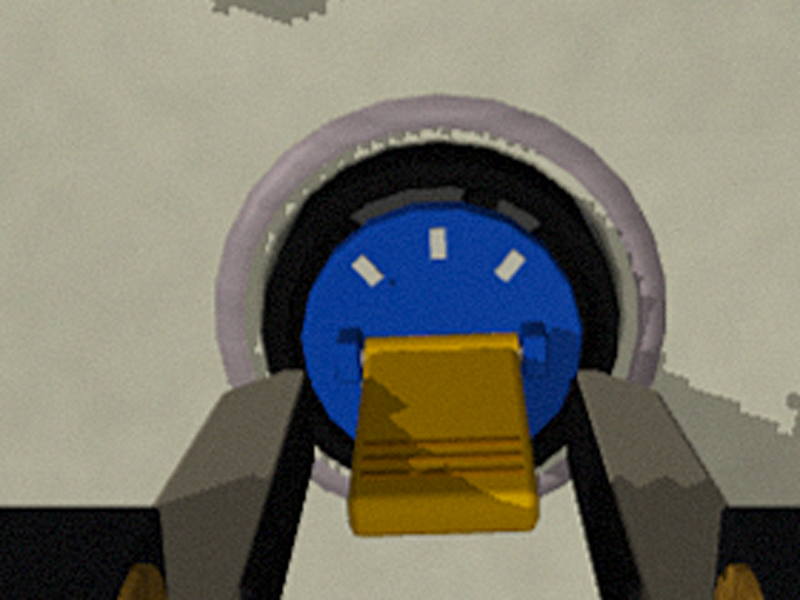

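Emit:
arm_command([
  {"dp":[-2.5,0,0],"turn":[0,0,0],"claw":26},
  {"dp":[0,0,0],"turn":[0,0,0],"claw":26},
  {"dp":[0,0,0],"turn":[0,0,0],"claw":26},
  {"dp":[0,0,0],"turn":[0,0,0],"claw":26},
  {"dp":[2,0,0],"turn":[0,0,0],"claw":26},
  {"dp":[2,0,0],"turn":[0,0,0],"claw":26},
  {"dp":[2,0,0],"turn":[0,0,0],"claw":26},
  {"dp":[0,0,0],"turn":[0,0,0],"claw":26},
])

```text
clock: 10.2
tool_pos: [0.5486, -0.2297, 0.1236]
tool_rot: [0.997, 0.078, -0.001, -0.0]
wrist_force: [-6.6, 0.1, 4.4]
grip_width: 0.32
grip_force: 30.0
```

```bash
cat >> h.py <<'E'
def st(n):
    d=snap('wrist',n)
    o=arm.get_obs();print(o['tool_pos'].round(4),o['wrist_force'].round(1),o['wrist_torque'].round(2),o['grip_width'],o['grip_force'])
    e=np.array([np.cos(np.radians(-170.5)),np.sin(np.radians(-170.5)),0]);h=np.array([.547,-.230,.1245])
    f=d['frame'];hsv=cv2.cvtColor(f,cv2.COLOR_BGR2HSV);m=cv2.inRange(hsv,(18,150,40),(35,255,255))[:330,230:330]
    r=np.where(m.sum(1)>255*20)[0]
    T=np.arange(60,100,.5);v=[]
    for t in T:
        a=np.radians(t);v.append(w2px(n,h+.05*(e*np.cos(a)+[0,0,np.sin(a)])-.004*np.array([-e[0]*np.sin(a),-e[1]*np.sin(a),np.cos(a)]))[1])
    print('tab deg',T[np.argmin(abs(np.array(v)-r.max()))])
E
python3 -c "
from h import *
st('w7')"
```

```text
[ 0.5485 -0.2296  0.1236] [-6.4 -0.   3.7] [0.08 1.61 0.06] 0.32015521860475393 30.00349849462509
tab deg 89.0
```

Emit:
arm_command([
  {"dp":[-1.5,0,-0.3],"turn":[0,0,0],"claw":26},
  {"dp":[0,0,0],"turn":[0,0,-1.5],"claw":26},
  {"dp":[0,0,-0.1],"turn":[0,0,-1.5],"claw":26},
  {"dp":[0,0,-0.1],"turn":[0,0,-1.5],"claw":26},
  {"dp":[0,0,0],"turn":[0,0,0],"claw":26},
])

```text
clock: 10.67
tool_pos: [0.5477, -0.2301, 0.1238]
tool_rot: [0.993, 0.118, -0.0, 0.0]
wrist_force: [-1.3, -0.7, -1.4]
grip_width: 0.322
grip_force: 30.0
```

```bash
cat > o.py <<'E'
from h import *
F=[];o=arm.get_obs()
M=R.from_quat(o['tool_rot']).as_matrix()
print(o['tool_pos'].round(4),'F',o['wrist_force'].round(1),'T',o['wrist_torque'].round(2),'yaw',np.degrees(np.arctan2(M[1,1],M[0,1])).round(1),o['grip_width'].round(3),'j6',o['joint_pos'][5].round(2))
E
python3 o.py
```

```text
Traceback (most recent call last):
  File "o.py", line 4, in <module>
    print(o['tool_pos'].round(4),'F',o['wrist_force'].round(1),'T',o['wrist_torque'].round(2),'yaw',np.degrees(np.arctan2(M[1,1],M[0,1])).round(1),o['grip_width'].round(3),'j6',o['joint_pos'][5].round(2))
                                                                                                                                                   ^^^^^^^^^^^^^^^^^^^^^
AttributeError: 'float' object has no attribute 'round'
```

Emit:
arm_command([
  {"dp":[0,0,0],"turn":[0,0,-1.5],"claw":26},
  {"dp":[0,0,-0.1],"turn":[0,0,-1.5],"claw":26},
  {"dp":[0,0,0],"turn":[0,0,0],"claw":26},
])

```text
clock: 10.92
tool_pos: [0.5478, -0.2302, 0.124]
tool_rot: [0.99, 0.143, -0.0, 0.0]
wrist_force: [-2.7, -1.8, -2.2]
grip_width: 0.32
grip_force: 30.0
```

```bash
sed -i "s/o\['grip_width'\].round(3)/o['grip_width']/" o.py; python3 o.py
```

```text
[ 0.5478 -0.2302  0.124 ] F [-2.7 -1.8 -2.2] T [-0.47  0.55 -0.13] yaw -73.5 0.31962908959249786 j6 0.8
```

Emit:
arm_command([
  {"dp":[0,0,0.1],"turn":[0,0,-1.5],"claw":26},
  {"dp":[0,0,0],"turn":[0,0,-1.5],"claw":26},
  {"dp":[0,0,0],"turn":[0,0,0],"claw":26},
])

```text
clock: 11.17
tool_pos: [0.5478, -0.2303, 0.124]
tool_rot: [0.986, 0.169, -0.0, 0.0]
wrist_force: [-2.5, -2.3, -1.4]
grip_width: 0.321
grip_force: 30.0
```

```bash
python3 o.py
```

```text
[ 0.5478 -0.2303  0.124 ] F [-2.5 -2.3 -1.4] T [-0.54  0.55 -0.07] yaw -70.6 0.32071159243137387 j6 0.75
```

Emit:
arm_command([
  {"dp":[0,0,0],"turn":[0,0,-1.5],"claw":26},
  {"dp":[0,0,0],"turn":[0,0,-1.5],"claw":26},
  {"dp":[0,0,0],"turn":[0,0,0],"claw":26},
])

```text
clock: 11.42
tool_pos: [0.5478, -0.2304, 0.1242]
tool_rot: [0.981, 0.194, -0.0, 0.0]
wrist_force: [-1.7, -2.4, -1.1]
grip_width: 0.32
grip_force: 30.0
```

```bash
python3 o.py
```

```text
[ 0.5478 -0.2304  0.1242] F [-1.7 -2.4 -1.1] T [-0.72  0.56 -0.07] yaw -67.6 0.3196339122648158 j6 0.7
```

```bash
cat >> o.py <<'E'
import sys
if len(sys.argv)>1:
    L=[]
    for k in range(4):
        d=imaging.grab_frame('wrist');q=arm.get_obs();L.append(np.r_[q['wrist_force'],q['wrist_torque']])
    print('avg',np.mean(L,0).round(2))
    def marks(f):
        f=f[180:240,230:340];b=cv2.inRange(cv2.cvtColor(f,cv2.COLOR_BGR2HSV),(100,150,40),(130,255,255))
        hull=cv2.fillConvexPoly(b*0,cv2.convexHull(cv2.findNonZero(b)),255)
        w=cv2.inRange(cv2.cvtColor(f,cv2.COLOR_BGR2HSV),(0,0,110),(180,80,255))&cv2.erode(hull,None,iterations=2)
        n,_,s,c=cv2.connectedComponentsWithStats(w);return [(c[i].round(1)+[230,180]).tolist() for i in range(1,n) if s[i,4]>8]
    print(marks(d['frame']),marks(cv2.imread('pics/w7.png')))
E
python3 o.py 1
```

```text
[ 0.5478 -0.2304  0.1242] F [-1.7 -2.4 -1.1] T [-0.72  0.56 -0.07] yaw -67.6 0.3196339122648158 j6 0.7
avg [-1.97 -3.42 -1.35 -0.88  0.58 -0.11]
[[282.8, 202.8], [258.6, 212.2], [307.5, 211.1]] [[282.3, 203.2], [307.1, 211.2], [258.2, 212.9]]
```

Emit:
arm_command([
  {"dp":[-0.6,0.4,0],"turn":[0,0,-2],"claw":26},
  {"dp":[0,0,0],"turn":[0,0,-2],"claw":26},
  {"dp":[0,0,0],"turn":[0,0,0],"claw":26},
])

```text
clock: 11.87
tool_pos: [0.5476, -0.2306, 0.1242]
tool_rot: [0.973, 0.229, 0.0, 0.0]
wrist_force: [-1.1, -2.6, -1.6]
grip_width: 0.316
grip_force: 30.0
```

```bash
python3 o.py 1
```

```text
[ 0.5476 -0.2306  0.1242] F [-1.1 -2.6 -1.6] T [-0.67  0.4  -0.03] yaw -63.5 0.3161919568353887 j6 0.62
avg [-1.17 -3.03 -1.38 -0.68  0.36 -0.06]
[[282.7, 202.9], [258.4, 212.1], [307.5, 210.8]] [[282.3, 203.2], [307.1, 211.2], [258.2, 212.9]]
```

Emit:
arm_command([
  {"dp":[-0.3,0.3,0],"turn":[0,0,-2],"claw":26},
  {"dp":[0,0,0],"turn":[0,0,-2],"claw":26},
])

```text
clock: 12.23
tool_pos: [0.5475, -0.2308, 0.1243]
tool_rot: [0.965, 0.263, 0.0, 0.0]
wrist_force: [-1.1, -3.6, 1.1]
grip_width: 0.322
grip_force: 30.0
```

```bash
python3 o.py 1
```

```text
[ 0.5475 -0.2308  0.1243] F [-1.1 -3.6  1.1] T [-0.6   0.33 -0.09] yaw -59.5 0.3219137350292663 j6 0.55
avg [-1.06 -2.14  0.15 -0.54  0.35 -0.07]
[[282.5, 202.9], [258.2, 212.0], [307.4, 210.7]] [[282.3, 203.2], [307.1, 211.2], [258.2, 212.9]]
```

Emit:
arm_command([
  {"dp":[0,0,0],"turn":[0,0,-2],"claw":26},
  {"dp":[0,0,0],"turn":[0,0,-2],"claw":26},
])

```text
clock: 12.6
tool_pos: [0.5475, -0.2309, 0.1244]
tool_rot: [0.955, 0.296, 0.0, 0.0]
wrist_force: [-0.3, -2.4, 0.8]
grip_width: 0.317
grip_force: 30.0
```

```bash
python3 o.py 1
```

```text
[ 0.5475 -0.2309  0.1244] F [-0.3 -2.4  0.8] T [-0.55  0.25 -0.11] yaw -55.5 0.31666142947063924 j6 0.48
avg [-0.52 -2.04  0.69 -0.52  0.29 -0.03]
[[282.5, 202.9], [258.1, 211.9], [307.4, 210.7]] [[282.3, 203.2], [307.1, 211.2], [258.2, 212.9]]
```

Emit:
arm_command([
  {"dp":[0,0.2,-0.1],"turn":[0,0,-2],"claw":26},
  {"dp":[0,0,0],"turn":[0,0,-2],"claw":26},
])

```text
clock: 12.97
tool_pos: [0.5476, -0.2311, 0.1245]
tool_rot: [0.944, 0.329, 0.0, 0.0]
wrist_force: [-1.4, -1.9, 2.0]
grip_width: 0.321
grip_force: 30.0
```

```bash
python3 o.py 1
```

```text
[ 0.5476 -0.2311  0.1245] F [-1.4 -1.9  2. ] T [-0.53  0.3  -0.06] yaw -51.6 0.32050053668393946 j6 0.41
avg [-0.95 -1.8   2.34 -0.42  0.35 -0.03]
[[282.4, 203.0], [257.9, 212.0], [307.4, 210.7]] [[282.3, 203.2], [307.1, 211.2], [258.2, 212.9]]
```

Emit:
arm_command([
  {"dp":[0,0.2,-0.1],"turn":[0,0,-2],"claw":26},
  {"dp":[0,0,0],"turn":[0,0,-2],"claw":26},
])

```text
clock: 13.33
tool_pos: [0.5477, -0.2312, 0.1245]
tool_rot: [0.932, 0.362, 0.0, 0.0]
wrist_force: [-0.8, -1.3, 2.2]
grip_width: 0.319
grip_force: 30.0
```

```bash
python3 o.py 1
```

```text
[ 0.5477 -0.2312  0.1245] F [-0.8 -1.3  2.2] T [-0.44  0.34 -0.12] yaw -47.6 0.31892922240604527 j6 0.34
avg [-1.26 -1.45  2.89 -0.35  0.34  0.  ]
[[282.4, 203.0], [257.9, 212.1], [307.4, 210.6]] [[282.3, 203.2], [307.1, 211.2], [258.2, 212.9]]
```

Emit:
arm_command([
  {"dp":[0,0.2,-0.2],"turn":[0,0,-2],"claw":26},
  {"dp":[0,0,0],"turn":[0,0,-2],"claw":26},
])

```text
clock: 13.7
tool_pos: [0.5477, -0.2313, 0.1246]
tool_rot: [0.919, 0.394, 0.0, -0.0]
wrist_force: [-0.8, -1.1, 2.2]
grip_width: 0.325
grip_force: 30.0
```

```bash
python3 o.py 1
```

```text
[ 0.5477 -0.2313  0.1246] F [-0.8 -1.1  2.2] T [-0.28  0.32 -0.1 ] yaw -43.6 0.3250609710579047 j6 0.27
avg [-0.98 -0.78  2.88 -0.23  0.33  0.03]
[[282.3, 203.0], [257.8, 212.1], [307.3, 210.6]] [[282.3, 203.2], [307.1, 211.2], [258.2, 212.9]]
```

Emit:
arm_command([
  {"dp":[0,0.2,-0.2],"turn":[0,0,-2],"claw":26},
  {"dp":[0,0,0],"turn":[0,0,-2],"claw":26},
])

```text
clock: 14.07
tool_pos: [0.5478, -0.2314, 0.1247]
tool_rot: [0.905, 0.426, 0.0, -0.0]
wrist_force: [-0.8, -0.4, 2.4]
grip_width: 0.32
grip_force: 30.0
```

```bash
python3 o.py 1
```

```text
[ 0.5478 -0.2314  0.1247] F [-0.8 -0.4  2.4] T [-0.18  0.32 -0.11] yaw -39.6 0.320437392994147 j6 0.2
avg [-1.15 -0.23  2.94 -0.1   0.32  0.02]
[[282.1, 203.1], [257.8, 212.0], [307.3, 210.6]] [[282.3, 203.2], [307.1, 211.2], [258.2, 212.9]]
```

Emit:
arm_command([
  {"dp":[0,0.1,-0.2],"turn":[0,0,-2],"claw":26},
  {"dp":[0,0,0],"turn":[0,0,-2],"claw":26},
])

```text
clock: 14.43
tool_pos: [0.5479, -0.2314, 0.1249]
tool_rot: [0.889, 0.457, 0.0, -0.0]
wrist_force: [-0.5, -0.3, 3.1]
grip_width: 0.322
grip_force: 30.0
```

```bash
python3 o.py 1
```

```text
[ 0.5479 -0.2314  0.1249] F [-0.5 -0.3  3.1] T [-0.09  0.22 -0.03] yaw -35.6 0.32172849436075945 j6 0.13
avg [-0.34  0.28  2.49 -0.03  0.25  0.02]
[[282.2, 202.8], [257.8, 211.9], [307.2, 210.4]] [[282.3, 203.2], [307.1, 211.2], [258.2, 212.9]]
```

Emit:
arm_command([
  {"dp":[0,0.1,-0.2],"turn":[0,0,-2],"claw":26},
  {"dp":[0,0,0],"turn":[0,0,-2],"claw":26},
])

```text
clock: 14.8
tool_pos: [0.548, -0.2315, 0.125]
tool_rot: [0.873, 0.488, 0.0, -0.0]
wrist_force: [-0.5, 1.0, 2.4]
grip_width: 0.322
grip_force: 30.0
```

```bash
python3 o.py 1
```

```text
[ 0.548  -0.2315  0.125 ] F [-0.5  1.   2.4] T [-0.    0.12 -0.07] yaw -31.6 0.32228395504716095 j6 0.06
avg [-0.04  0.77  2.72  0.07  0.18  0.  ]
[[282.2, 202.3], [307.3, 210.3], [257.9, 211.9]] [[282.3, 203.2], [307.1, 211.2], [258.2, 212.9]]
```

Emit:
arm_command([
  {"dp":[0,0,-0.3],"turn":[0,0,0],"claw":26},
  {"dp":[0,0,0],"turn":[0,0,0],"claw":26},
])

```text
clock: 15.17
tool_pos: [0.5479, -0.2315, 0.1253]
tool_rot: [0.873, 0.488, 0.0, -0.0]
wrist_force: [-0.4, 0.3, 1.9]
grip_width: 0.321
grip_force: 30.0
```

```bash
python3 o.py 1
```

```text
[ 0.5479 -0.2315  0.1253] F [-0.4  0.3  1.9] T [0.12 0.09 0.01] yaw -31.6 0.32108805329747575 j6 0.07
avg [ 0.56  0.88  0.88  0.12  0.02 -0.  ]
[[282.4, 202.0], [258.0, 211.7], [307.3, 210.4]] [[282.3, 203.2], [307.1, 211.2], [258.2, 212.9]]
```

Emit:
arm_command([
  {"dp":[0,0,-0.4],"turn":[0,0,0],"claw":26},
  {"dp":[0,0,0],"turn":[0,0,0],"claw":26},
])

```text
clock: 15.53
tool_pos: [0.5479, -0.2315, 0.1256]
tool_rot: [0.873, 0.488, -0.0, -0.0]
wrist_force: [1.1, 0.9, -1.8]
grip_width: 0.317
grip_force: 30.0
```

```bash
python3 o.py 1
```

```text
[ 0.5479 -0.2315  0.1256] F [ 1.1  0.9 -1.8] T [ 0.16 -0.06  0.  ] yaw -31.5 0.3165253541907277 j6 0.06
avg [ 0.45  1.08 -1.42  0.18 -0.08 -0.02]
[[282.5, 202.0], [307.5, 210.2], [258.0, 211.5]] [[282.3, 203.2], [307.1, 211.2], [258.2, 212.9]]
```

Thread still holds, so I'll keep turning without lifting.

Emit:
arm_command([
  {"dp":[0,0,0],"turn":[0,0,-2],"claw":26},
  {"dp":[0,0,0],"turn":[0,0,-2],"claw":26},
])

```text
clock: 15.9
tool_pos: [0.5479, -0.2315, 0.1257]
tool_rot: [0.855, 0.519, 0.0, -0.0]
wrist_force: [1.1, 0.2, -1.3]
grip_width: 0.317
grip_force: 30.0
```

```bash
python3 o.py 1
```

```text
[ 0.5479 -0.2315  0.1257] F [ 1.1  0.2 -1.3] T [-0.08 -0.11 -0.22] yaw -27.5 0.31652943110113574 j6 -0.01
avg [-0.47  0.24  1.06  0.04  0.15 -0.02]
[[282.2, 202.2], [307.3, 210.3], [257.8, 211.8]] [[282.3, 203.2], [307.1, 211.2], [258.2, 212.9]]
```

Emit:
arm_command([
  {"dp":[0,0,0],"turn":[0,0,-2],"claw":26},
  {"dp":[0,0,0],"turn":[0,0,-2],"claw":26},
])

```text
clock: 16.27
tool_pos: [0.548, -0.2325, 0.1263]
tool_rot: [0.836, 0.548, -0.0, 0.001]
wrist_force: [-0.7, -3.3, 0.4]
grip_width: 0.32
grip_force: 30.0
```

```bash
python3 o.py 1
```

```text
[ 0.548  -0.2325  0.1263] F [-0.7 -3.3  0.4] T [-0.64  0.25 -0.2 ] yaw -23.5 0.3198378905604965 j6 -0.08
avg [-0.86 -2.64  1.96 -0.68  0.3  -0.16]
[[282.6, 203.0], [258.1, 212.0], [307.5, 211.1], [278.0, 235.0]] [[282.3, 203.2], [307.1, 211.2], [258.2, 212.9]]
```

Emit:
arm_command([
  {"dp":[0,0,-0.5],"turn":[0,0,0],"claw":26},
  {"dp":[0,0,0],"turn":[0,0,0],"claw":26},
])

```text
clock: 16.63
tool_pos: [0.548, -0.2322, 0.1265]
tool_rot: [0.837, 0.548, -0.0, 0.0]
wrist_force: [-0.9, -3.6, 1.4]
grip_width: 0.324
grip_force: 30.0
```

```bash
python3 o.py 1
```

```text
[ 0.548  -0.2322  0.1265] F [-0.9 -3.6  1.4] T [-0.91  0.14 -0.22] yaw -23.6 0.3236716498856341 j6 -0.07
avg [ 0.01 -4.8   1.12 -1.03  0.12 -0.17]
[[282.9, 202.9], [258.5, 212.3], [307.7, 211.3], [286.0, 235.0]] [[282.3, 203.2], [307.1, 211.2], [258.2, 212.9]]
```

Emit:
arm_command([
  {"dp":[0,0,0],"turn":[0,0,1.5],"claw":26},
  {"dp":[0,0,0],"turn":[0,0,0],"claw":26},
])

```text
clock: 17.0
tool_pos: [0.5481, -0.2316, 0.1266]
tool_rot: [0.844, 0.537, 0.0, 0.0]
wrist_force: [-0.4, -3.3, 2.9]
grip_width: 0.321
grip_force: 30.0
```

```bash
python3 o.py 1
```

```text
[ 0.5481 -0.2316  0.1266] F [-0.4 -3.3  2.9] T [-0.75  0.21  0.02] yaw -25.1 0.32099099379331003 j6 -0.05
avg [-0.77 -3.03  2.22 -0.76  0.2  -0.03]
[[282.5, 202.9], [258.0, 212.2], [307.4, 211.0]] [[282.3, 203.2], [307.1, 211.2], [258.2, 212.9]]
```

Emit:
arm_command([
  {"dp":[0,0,-0.4],"turn":[0,0,0],"claw":26},
  {"dp":[0,0,0],"turn":[0,0,0],"claw":26},
])

```text
clock: 17.37
tool_pos: [0.548, -0.2316, 0.1268]
tool_rot: [0.843, 0.537, 0.0, 0.0]
wrist_force: [0.6, -2.3, 1.5]
grip_width: 0.318
grip_force: 30.0
```

```bash
python3 o.py 1
```

```text
[ 0.548  -0.2316  0.1268] F [ 0.6 -2.3  1.5] T [-0.77  0.12 -0.01] yaw -25.0 0.3177063807336657 j6 -0.05
avg [ 0.05 -3.1   1.67 -0.74  0.1  -0.05]
[[282.5, 202.9], [258.1, 212.1], [307.4, 211.0]] [[282.3, 203.2], [307.1, 211.2], [258.2, 212.9]]
```

The cap now follows upward with the seal still pushing, so the thread appears to have let go. I'll lift gently and check.

Emit:
arm_command([
  {"dp":[0,0,-0.5],"turn":[0,0,0],"claw":26},
  {"dp":[0,0,-0.5],"turn":[0,0,0],"claw":26},
  {"dp":[0,0,0],"turn":[0,0,0],"claw":26},
])

```text
clock: 17.82
tool_pos: [0.548, -0.2316, 0.1278]
tool_rot: [0.844, 0.537, 0.0, -0.0]
wrist_force: [0.8, -2.6, 2.2]
grip_width: 0.321
grip_force: 30.0
```

```bash
python3 o.py 1
```

```text
[ 0.548  -0.2316  0.1278] F [ 0.8 -2.6  2.2] T [-0.7   0.01 -0.11] yaw -25.0 0.3210829137527867 j6 -0.05
avg [ 0.74 -3.23  1.66 -0.74  0.02 -0.08]
[[282.6, 202.9], [258.0, 212.1], [307.5, 210.9], [276.0, 235.0]] [[282.3, 203.2], [307.1, 211.2], [258.2, 212.9]]
```

Emit:
arm_command([
  {"dp":[-0.4,0.2,-1],"turn":[0,0,0],"claw":26},
  {"dp":[0,0,-1],"turn":[0,0,0],"claw":26},
  {"dp":[0,0,-1],"turn":[0,0,0],"claw":26},
  {"dp":[0,0,0],"turn":[0,0,0],"claw":26},
])

```text
clock: 18.35
tool_pos: [0.5479, -0.2318, 0.1308]
tool_rot: [0.844, 0.537, -0.0, -0.0]
wrist_force: [-0.2, -1.6, -0.1]
grip_width: 0.321
grip_force: 30.0
```

```bash
python3 o.py 1
```

```text
[ 0.5479 -0.2318  0.1308] F [-0.2 -1.6 -0.1] T [-0.38  0.06 -0.05] yaw -25.0 0.3210087423388311 j6 -0.05
avg [ 0.12 -1.23  0.61 -0.36  0.08 -0.05]
[[282.4, 203.0], [258.2, 211.9], [307.4, 210.7]] [[282.3, 203.2], [307.1, 211.2], [258.2, 212.9]]
```

Free. Lifting out.

Emit:
arm_command([
  {"dp":[0,0,-3],"turn":[0,0,0],"claw":26},
  {"dp":[0,0,-3],"turn":[0,0,0],"claw":26},
  {"dp":[0,0,-3],"turn":[0,0,0],"claw":26},
  {"dp":[0,0,-3],"turn":[0,0,0],"claw":26},
])

```text
clock: 18.88
tool_pos: [0.5479, -0.2318, 0.1429]
tool_rot: [0.844, 0.537, 0.0, -0.0]
wrist_force: [0.5, -0.1, -2.1]
grip_width: 0.322
grip_force: 30.0
```

Emit:
arm_command([
  {"dp":[0,0,-4],"turn":[0,0,0],"claw":26},
  {"dp":[0,0,-4],"turn":[0,0,0],"claw":26},
  {"dp":[0,0,-4],"turn":[0,0,0],"claw":26},
  {"dp":[0,0,-4],"turn":[0,0,0],"claw":26},
  {"dp":[0,0,-4],"turn":[0,0,0],"claw":26},
  {"dp":[0,0,0],"turn":[0,0,0],"claw":26},
])

```text
clock: 19.38
tool_pos: [0.5485, -0.2324, 0.1641]
tool_rot: [0.844, 0.537, 0.0, 0.001]
wrist_force: [-0.0, 0.1, -0.8]
grip_width: 0.319
grip_force: 30.0
```

```bash
python3 o.py 1
```

```text
[ 0.5485 -0.2324  0.1641] F [-0.   0.1 -0.8] T [-0.09  0.15 -0.02] yaw -25.0 0.3187489456197169 j6 -0.05
avg [ 0.21 -0.07 -1.39 -0.05  0.13 -0.04]
[[282.3, 202.5], [258.2, 211.9], [307.3, 210.6]] [[282.3, 203.2], [307.1, 211.2], [258.2, 212.9]]
```

Emit:
arm_command([
  {"dp":[0,0,-10],"turn":[0,0,0],"claw":26},
  {"dp":[0,0,-20],"turn":[0,0,0],"claw":26},
  {"dp":[0,0,-20],"turn":[0,0,0],"claw":26},
  {"dp":[0,0,-20],"turn":[0,0,0],"claw":26},
  {"dp":[0,0,-10],"turn":[0,0,0],"claw":26},
  {"dp":[8,-3.6,0],"turn":[0,0,0],"claw":26},
  {"dp":[16,-7.3,0],"turn":[0,0,0],"claw":26},
  {"dp":[24,-10.9,0],"turn":[0,0,0],"claw":26},
])

```text
clock: 20.25
tool_pos: [0.5479, -0.1797, 0.2415]
tool_rot: [0.844, 0.536, -0.001, -0.0]
wrist_force: [0.8, 1.0, -2.6]
grip_width: 0.317
grip_force: 30.0
```

Emit:
arm_command([
  {"dp":[26,-11.8,0],"turn":[0,0,0],"claw":26},
  {"dp":[26,-11.8,0],"turn":[0,0,0],"claw":26},
  {"dp":[26,-11.8,0],"turn":[0,0,0],"claw":26},
  {"dp":[26,-11.8,0],"turn":[0,0,0],"claw":26},
  {"dp":[26,-11.8,0],"turn":[0,0,0],"claw":26},
  {"dp":[26,-11.8,0],"turn":[0,0,0],"claw":26},
  {"dp":[26,-11.8,0],"turn":[0,0,0],"claw":26},
])

```text
clock: 20.83
tool_pos: [0.5497, 0.0225, 0.2412]
tool_rot: [0.844, 0.537, -0.001, -0.001]
wrist_force: [-0.5, -1.0, -1.1]
grip_width: 0.319
grip_force: 30.0
```

Emit:
arm_command([
  {"dp":[26,-11.8,0],"turn":[0,0,0],"claw":26},
  {"dp":[26,-11.8,0],"turn":[0,0,0],"claw":26},
  {"dp":[26,-11.8,0],"turn":[0,0,0],"claw":26},
  {"dp":[26,-11.8,0],"turn":[0,0,0],"claw":26},
  {"dp":[26,-11.8,0],"turn":[0,0,0],"claw":26},
  {"dp":[26,-11.8,0],"turn":[0,0,0],"claw":26},
  {"dp":[26,-11.8,0],"turn":[0,0,0],"claw":26},
])

```text
clock: 21.42
tool_pos: [0.5517, 0.2221, 0.2411]
tool_rot: [0.843, 0.537, -0.001, -0.0]
wrist_force: [-0.1, -0.3, -2.5]
grip_width: 0.321
grip_force: 30.0
```

Emit:
arm_command([
  {"dp":[22,-10,0],"turn":[0,0,0],"claw":26},
  {"dp":[14,-6.4,0],"turn":[0,0,0],"claw":26},
  {"dp":[8,-3.6,0],"turn":[0,0,0],"claw":26},
  {"dp":[0,0,0],"turn":[0,0,0],"claw":26},
  {"dp":[0,0,0],"turn":[0,0,0],"claw":26},
])

```text
clock: 21.83
tool_pos: [0.5532, 0.2681, 0.2422]
tool_rot: [0.843, 0.537, -0.001, 0.0]
wrist_force: [-0.5, -0.8, -1.9]
grip_width: 0.317
grip_force: 30.0
```

```bash
python3 o.py 1; python3 - <<'E'
from h import *
d=snap('wrist','w8');e=snap('scene','s8')
a=cv2.resize(d['frame'],(400,300));b=cv2.resize(e['frame'],(400,300))
cv2.imwrite('pics/c8.png',np.hstack([cv2.resize(d['frame'][60:340,100:460],(400,311)),cv2.resize(e['frame'][60:340,240:500],(400,311))[:311]]))
E
```

```text
[0.5532 0.2681 0.2422] F [-0.5 -0.8 -1.9] T [-0.09  0.08 -0.  ] yaw -25.0 0.31655350939465277 j6 0.8
avg [-0.33 -0.26 -1.62 -0.1   0.1   0.  ]
[[282.5, 202.5], [258.2, 211.9], [307.3, 210.6], [298.5, 234.0]] [[282.3, 203.2], [307.1, 211.2], [258.2, 212.9]]
```

View pics/c8.png

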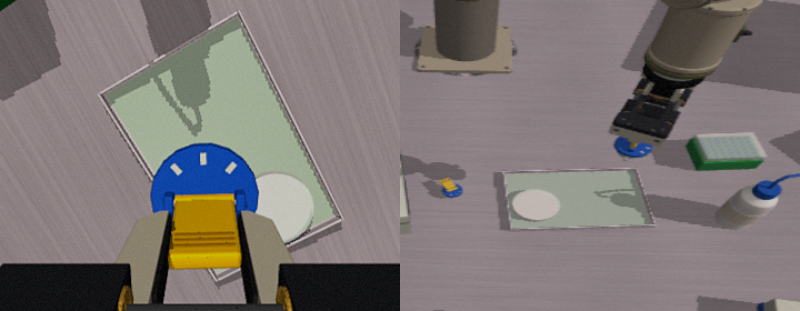

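```bash
python3 - <<'E'
from h import *
c=[px2w('w8',100+.9*u,60+.9*v,.014) for u,v in((240,13),(101,95),(341,219))]
print(c, (c[1]+c[2])/2)
y=(c[0]-c[2]);y/=np.linalg.norm(y);print('free',(c[1]+c[2])/2+.052*y)
E
```

```text
[array([0.63218927, 0.35080037, 0.014     ]), array([0.46800032, 0.33904064, 0.014     ]), array([0.64793236, 0.0976042 , 0.014     ])] [0.55796634 0.21832242 0.014     ]
free [0.55473935 0.2702222  0.014     ]
```

Emit:
arm_command([
  {"dp":[0,0,10],"turn":[0,0,0],"claw":26},
  {"dp":[0,0,22],"turn":[0,0,0],"claw":26},
  {"dp":[0,0,28],"turn":[0,0,0],"claw":26},
  {"dp":[0,0,28],"turn":[0,0,0],"claw":26},
  {"dp":[0,0,28],"turn":[0,0,0],"claw":26},
  {"dp":[0,0,28],"turn":[0,0,0],"claw":26},
  {"dp":[0,0,22],"turn":[0,0,0],"claw":26},
  {"dp":[0,0,14],"turn":[0,0,0],"claw":26},
])

```text
clock: 22.8
tool_pos: [0.5512, 0.2675, 0.0586]
tool_rot: [0.844, 0.537, -0.002, -0.0]
wrist_force: [-0.5, -0.6, -1.1]
grip_width: 0.322
grip_force: 30.0
```

Emit:
arm_command([
  {"dp":[0,0,8],"turn":[0,0,0],"claw":26},
  {"dp":[0,0,5],"turn":[0,0,0],"claw":26},
  {"dp":[0,0,2],"turn":[0,0,0],"claw":26},
  {"dp":[0,0,2],"turn":[0,0,0],"claw":26},
  {"dp":[0,0,0],"turn":[0,0,0],"claw":26},
  {"dp":[0,0,0],"turn":[0,0,0],"claw":26},
])

```text
clock: 23.3
tool_pos: [0.5543, 0.269, 0.047]
tool_rot: [0.844, 0.537, 0.001, 0.0]
wrist_force: [-0.1, -0.6, -2.0]
grip_width: 0.319
grip_force: 30.0
```

```bash
python3 o.py 1
```

```text
[0.5543 0.269  0.047 ] F [-0.1 -0.6 -2. ] T [-0.07  0.13 -0.01] yaw -25.0 0.31927970194353195 j6 0.81
avg [-0.04 -0.02 -1.22 -0.06  0.08 -0.01]
[[282.4, 202.8], [258.2, 212.0], [307.3, 210.6], [263.5, 235.0], [300.5, 234.0]] [[282.3, 203.2], [307.1, 211.2], [258.2, 212.9]]
```

Emit:
arm_command([
  {"dp":[0,0,3],"turn":[0,0,0],"claw":26},
  {"dp":[0,0,2],"turn":[0,0,0],"claw":26},
  {"dp":[0,0,1],"turn":[0,0,0],"claw":26},
  {"dp":[0,0,1],"turn":[0,0,0],"claw":26},
  {"dp":[0,0,0],"turn":[0,0,0],"claw":26},
  {"dp":[0,0,0],"turn":[0,0,0],"claw":26},
])

```text
clock: 24.0
tool_pos: [0.5533, 0.2686, 0.0386]
tool_rot: [0.844, 0.537, -0.0, -0.0]
wrist_force: [0.5, 0.9, -1.0]
grip_width: 0.318
grip_force: 30.0
```

Emit:
arm_command([
  {"dp":[0,0,0.6],"turn":[0,0,0],"claw":26},
  {"dp":[0,0,0.6],"turn":[0,0,0],"claw":26},
  {"dp":[0,0,0],"turn":[0,0,0],"claw":26},
  {"dp":[0,0,0],"turn":[0,0,0],"claw":26},
])

```text
clock: 24.33
tool_pos: [0.5534, 0.2686, 0.0375]
tool_rot: [0.844, 0.537, -0.0, 0.0]
wrist_force: [-0.9, 0.0, -2.6]
grip_width: 0.316
grip_force: 30.0
```

Emit:
arm_command([
  {"dp":[0,0,0.5],"turn":[0,0,0],"claw":26},
  {"dp":[0,0,0.5],"turn":[0,0,0],"claw":26},
  {"dp":[0,0,0],"turn":[0,0,0],"claw":26},
  {"dp":[0,0,0],"turn":[0,0,0],"claw":26},
])

```text
clock: 24.67
tool_pos: [0.5535, 0.2687, 0.0366]
tool_rot: [0.844, 0.537, 0.0, 0.0]
wrist_force: [-0.3, -0.0, -0.5]
grip_width: 0.316
grip_force: 30.0
```

Emit:
arm_command([
  {"dp":[0,0,0.4],"turn":[0,0,0],"claw":26},
  {"dp":[0,0,0],"turn":[0,0,0],"claw":26},
  {"dp":[0,0,0],"turn":[0,0,0],"claw":26},
])

```text
clock: 24.92
tool_pos: [0.5536, 0.2687, 0.0366]
tool_rot: [0.844, 0.537, 0.0, 0.0]
wrist_force: [-1.6, -0.4, 3.4]
grip_width: 0.318
grip_force: 30.0
```

```bash
python3 o.py 1
```

```text
[0.5536 0.2687 0.0366] F [-1.6 -0.4  3.4] T [-0.23  0.37  0.02] yaw -25.0 0.318137572575702 j6 0.81
avg [-1.7  -1.31  4.16 -0.29  0.46  0.  ]
[[282.3, 203.1], [257.8, 212.2], [307.2, 210.6], [269.0, 235.0], [304.5, 234.0]] [[282.3, 203.2], [307.1, 211.2], [258.2, 212.9]]
```

Resting on the floor. Release and rise.

Emit:
arm_command([
  {"dp":[0,0,-0.2],"turn":[0,0,0],"claw":34},
  {"dp":[0,0,0],"turn":[0,0,0],"claw":40},
  {"dp":[0,0,0],"turn":[0,0,0],"claw":50},
  {"dp":[0,0,0],"turn":[0,0,0],"claw":55},
  {"dp":[0,0,0],"turn":[0,0,0],"claw":55},
  {"dp":[0,0,-10],"turn":[0,0,0],"claw":55},
  {"dp":[0,0,-20],"turn":[0,0,0],"claw":55},
  {"dp":[0,0,-30],"turn":[0,0,0],"claw":55},
])

```text
clock: 25.78
tool_pos: [0.5511, 0.2678, 0.0943]
tool_rot: [0.844, 0.537, -0.003, -0.001]
wrist_force: [0.6, -0.5, -0.3]
grip_width: 0.595
grip_force: 0.0
```

Emit:
arm_command([
  {"dp":[0,0,-35],"turn":[0,0,0],"claw":55},
  {"dp":[0,0,-35],"turn":[0,0,0],"claw":55},
  {"dp":[0,0,-35],"turn":[0,0,0],"claw":55},
  {"dp":[0,0,-20],"turn":[0,0,0],"claw":55},
  {"dp":[0,0,0],"turn":[0,0,0],"claw":55},
])

```text
clock: 26.2
tool_pos: [0.5564, 0.2698, 0.2296]
tool_rot: [0.844, 0.537, 0.005, 0.001]
wrist_force: [-0.0, -0.2, 1.2]
grip_width: 0.594
grip_force: 0.0
```

```bash
python3 o.py; python3 - <<'E'
from h import *
d=snap('wrist','w9');e=snap('scene','s9')
cv2.imwrite('pics/c9.png',np.hstack([cv2.resize(d['frame'][0:340,100:460],(400,378)),cv2.resize(e['frame'][140:340,270:470],(378,378))]))
E
```

```text
[0.5564 0.2698 0.2296] F [-0.  -0.2  1.2] T [-0.07  0.06  0.02] yaw -25.0 0.5939740279035227 j6 0.81
```

View pics/c9.png

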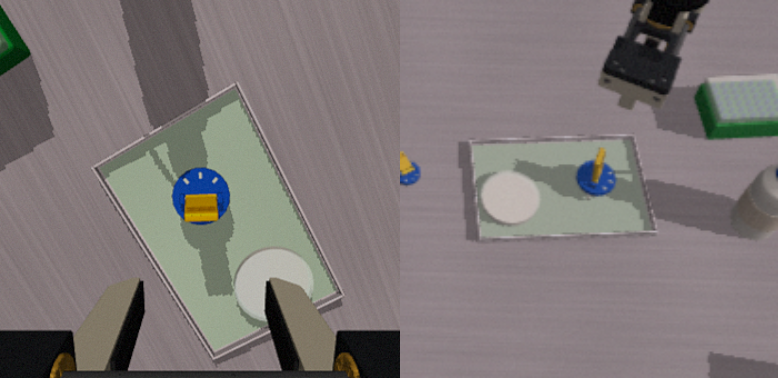

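The pictures show the cap upright in the free half of the tray, at (200,195) in the left view, well inside the rim and clear of the dish. The gripper is clear of everything, so I'm handing in.

```bash
python3 -c "
from bench import arm
print(arm.hand_in())"
```

```text
the job is handed in; nothing more can be done
None
```

The cap was unscrewed by its raised tab, lifted out and set upright in the free half of the tray, with nothing else disturbed as far as the pictures show, and the job is handed in at about 26 s; one turn ran briefly onto what was probably the thread's stop (about 0.2 N m) and I backed it off at once.

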